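# Find the socket for the busbar joint

## Task

Push the black clamp grip on the busbar jig all the way to its end stop against the copper bar, and only then find out which of the two look-alike sockets on the rubber mat fits the hex nut of the joint: try them, stand one that does not fit back upright on the mat, and push the fitting one fully down over the nut until it rests on the washer. Finish while still gripping that socket on the nut, without letting go; leave the slim socket and all the other things lying around where they are.

Things in the scene. Friction and masses are not known exactly. Their poses are not given: they have to be found in the camera images.
- clamp (a joint): travel of the jig's clamp slide in m: 0 is fully open, 0.060 is the end stop, where its jaw bears on the edge of the copper bar. It slides along the jig's +x (the x of nut_seat), needs about 2 N and stays where it is left
- clamp_grip (a point): point on the axis of the clamp's black upright grip, 22 x 22 mm and 50 mm tall, 18 mm below its top and 43 mm above the jig's 20 mm thick base plate. Its faces are square to the jig's x and y; it moves along the jig's x. When home its axis is 23 mm from the edge of the copper bar
- nut_seat (a point): centre of the top of the washer (50 mm across) under the fixed hex nut on the jig's copper bars, 39 mm above the table: the socket's mouth comes to rest here. Nut 30 mm across flats, 16 mm tall, its top 3 mm tapered to 25 mm; a 16 mm stud ends 26 mm above this point. z up; two of the nut's flats are square to x. Bars (60 mm wide) run along y; the clamp grip is 100 mm along +y, 53 to 113 mm along -x
- socket_a_grip (a point): one of two look-alike sockets: steel barrel 44 mm across, 48 mm tall, standing mouth down anywhere on the mat, with a square adapter shank 19 x 19 mm, 46 mm tall fixed on top (about 350 g in all). This point: the shank's centre, 23 mm above the barrel, 71 mm above the mouth. z up; x and y are square to the shank's flats. Which of the two fits is not told and cannot be seen from outside
- socket_b_grip (a point): the other of two look-alike sockets: steel barrel 44 mm across, 48 mm tall, standing mouth down anywhere on the mat, with a square adapter shank 19 x 19 mm, 46 mm tall fixed on top (about 350 g in all). This point: the shank's centre, 23 mm above the barrel, 71 mm above the mouth. z up; x and y are square to the shank's flats. Which of the two fits is not told and cannot be seen from outside
- socket_a_mouth (a point): centre of the mouth (lower end) of socket a, same axes as its shank point. The mouth is a hexagon 32 mm deep, two of its six flats square to x. One socket's mouth is 2 mm wider across flats than the nut; the other's is 3 mm too narrow and stops on the nut's top, about 14 mm above the washer
- socket_b_mouth (a point): centre of the mouth (lower end) of socket b, same axes as its shank point. The mouth is a hexagon 32 mm deep, two of its six flats square to x. One socket's mouth is 2 mm wider across flats than the nut; the other's is 3 mm too narrow and stops on the nut's top, about 14 mm above the washer
- mat: fixed black rubber mat 140 x 230 x 4 mm on the table (x its short side, y its long side), on which the sockets stand; origin at the centre of its underside
- slim_socket_grip (a point): slim socket on the mat, only 28 mm across (barrel 48 mm tall, same 19 mm square shank 46 mm tall): clearly smaller than the nut; leave it alone. This point is the centre of its shank, 71 mm above its foot
- insulator: bystander: black ribbed stand-off insulator, 72 mm across, 128 mm tall, standing; origin under its centre
- copper_offcut: bystander: flat copper offcut 100 x 40 x 10 mm lying between mat and jig; origin under its centre
- spanner: bystander: steel spanner 180 mm long lying flat on the table
- grease_tin: bystander: white-capped grease jar 56 mm across, 90 mm tall, standing; origin under its centre
- washer: bystander: loose steel washer 40 mm across, 5 mm thick; origin under its centre
- bolt_cup: bystander: grey cup 70 mm across, 60 mm tall; origin under its centre
Mind the look-alikes: they are no part of the job. Leave any red look-alike of the part that bears socket_b_grip alone.

How it is judged:
On the way, in this order (a step that is already met when the one before it is completed fails the run):
1. the clamp grip is pushed home to its end stop (value of joint clamp above 0.056 m), for 0.2 s.
2. a look-alike socket is fully down over the nut, resting on the washer (((z of socket_a_mouth in the frame of nut_seat between -0.003 and 0.004 m and horizontal distance between socket_a_mouth and nut_seat below 0.004 m and angle between socket_a_mouth's own z axis and vertical below 0.09 rad) or (z of socket_b_mouth in the frame of nut_seat between -0.003 and 0.004 m and horizontal distance between socket_b_mouth and nut_seat below 0.004 m and angle between socket_b_mouth's own z axis and vertical below 0.09 rad))), for 0.2 s.
At the end, for the whole second after the job is handed in: Clamp within 4 mm of its stop; fitting socket over the nut (mouth within 4 mm of the washer top and of the nut axis, upright within 5 degrees), at rest, still gripped by the fingers (over 2 N); the other look-alike socket upright, untouched, its centre over the mat (value of joint clamp above 0.056 m and ((z of socket_a_mouth in the frame of nut_seat between -0.003 and 0.004 m and horizontal distance between socket_a_mouth and nut_seat below 0.004 m and angle between socket_a_mouth's own z axis and vertical below 0.09 rad and contact force between the fingers and socket_a above 2 N and linear speed of each of socket_a, socket_b below 0.02 m/s and angle between socket_b_mouth's own z axis and vertical below 0.1 rad and x of socket_b_mouth in the frame of mat between -0.075 and 0.075 m and y of socket_b_mouth in the frame of mat between -0.12 and 0.12 m and height (world z) of socket_b_mouth below 0.008 m and contact force between each of the arm, the fingers and socket_b below 0.2 N) or (z of socket_b_mouth in the frame of nut_seat between -0.003 and 0.004 m and horizontal distance between socket_b_mouth and nut_seat below 0.004 m and angle between socket_b_mouth's own z axis and vertical below 0.09 rad and contact force between the fingers and socket_b above 2 N and linear speed of each of socket_b, socket_a below 0.02 m/s and angle between socket_a_mouth's own z axis and vertical below 0.1 rad and x of socket_a_mouth in the frame of mat between -0.075 and 0.075 m and y of socket_a_mouth in the frame of mat between -0.12 and 0.12 m and height (world z) of socket_a_mouth below 0.008 m and contact force between each of the arm, the fingers and socket_a below 0.2 N))); the arm keeps its last pose, push and grip.
It fails at once if the slim socket or another bystander is moved by more than 40 mm or knocked over (distance of any of slim_socket_grip, insulator, copper_offcut, spanner, grease_tin, washer, bolt_cup from where it was at the start of the episode above 0.04 m or angle between any of slim_socket_grip, insulator, grease_tin, bolt_cup's own z axis and vertical above 0.6 rad).
It fails at once if a socket is dropped or knocked over (angle between any of socket_a_mouth, socket_b_mouth's own z axis and vertical above 0.8 rad).
It also fails if it takes over 67 s, if anything falls off the work surface, if the arm or the gripper's body presses on something with over 40 N, if the wrist force passes 120 N, or if a joint passes its speed limit or range.

## Robot

A 7-joint arm with a two-finger parallel gripper is mounted at the origin on the work surface. World frame = base frame: x ahead of the robot, y to its left, z up, the work surface at z = 0. Lengths are in m, angles in rad, forces in N, time in s.
With the tool pointing down it reaches from about 0.425 to 0.925 m from the base axis. Payload 6.8 kg.
Tool frame: the origin (TCP) lies at the very end of the fingers, on their centre line; the grasp point (between the pads) lies 19 mm behind it; z points along the fingers, y is the line along which they close (so a half turn about z gives the same grasp; the last joint's range is limited). The gripper opens to 85 mm and grips with 20 to 120 N. Pads are 22 mm wide; open, the fingers measure 114 mm over their backs; the gripper's body (76 mm by 85 mm) begins 54 mm behind the grasp point. The pads swing forward as they close: fully open they stand 13 mm farther back than shut.
Start: joints at [-1.214, 0.477, 0.022, 1.555, -0.011, 1.109, -0.083], TCP at [0.303, 0.603, 0.231] pointing down, gripper open.
Joint ranges: [-2.96, 2.96], [-0.34, 2.1], [-1.41, 1.46], [0.24, 2.44], [-1.37, 4.51], [0.17, 1.92], [-2.96, 2.96]. Speed limits (rad/s): [2.39, 2.39, 3.14, 3.14, 3.14, 3.14, 3.14].

## Interface

Orientations are given as a unit quaternion [w, x, y, z].
In Python, from station import get_obs, read_camera, hand_in gives the robot as it stands.
- The arm moves only by the tool arm_command, never from a script. Its argument "commands" is one flat list of numbers, 7 for each row, row after row: the shift along the tool's x, y, z in m, then the turn, a rotation vector about the tool's x, y, z in degrees, then the opening, from 0 (shut) to 1 (fully open). In form: [tx, ty, tz, rx, ry, rz, fingers, tx, ty, tz, rx, ry, rz, fingers, ...]. A call has 1 to 8 rows; each row is the pose to reach, as a shift and turn from the pose commanded when the call began, along the tool's axes at that moment; what a row does not reach only later rows make up. A row lasts 1/10 s, in which the tool goes at most 50 mm and 8.59 degrees, less where a joint would pass 70% of its speed; a pose out of reach is approached as far as the arm can. A call with a gripper value outside its range is refused whole. The fingers move at their own pace and stop on an object; "force" is the grip in N (left out, the last holds). Time passes only in rows, so rows that repeat a pose let the fingers close. It gives the time, the measured TCP pose, the force, the opening and the grip force at its end, in the units of the state.
- get_obs(): the state, without advancing time (a new reading comes with each control period).
- read_camera(name): name is "scene" or "top"; returns a dict with "img" (384x512x3 uint8, red, green, blue), "camera_matrix" (3x3 intrinsics, pixels), "pose" (4x4, takes a point from camera to world coordinates). Camera axes: x right, y down, z forward; pixel columns grow to the right and rows downward; lengths in m; the calibration is good to about 2 mm. A picture is of the moment at which its call begins. There is no depth.
- hand_in(): hands the job in; it is judged then, once.
The state is a dict: "t": time; "q": joint angles; "joint_vel": joint speeds; "joint_torque": joint torques, N m; "eef_pos": TCP position; "tool_rot": TCP orientation; "contact_force": force on the tool from outside, world axes, zero at the start; "torque": the same for the moment, N m; "gripper_width": opening from 0.0 (shut) to 1.0 (fully open); "grasp_force": force on a finger pad.
Only numpy, scipy, OpenCV 4.12 (cv2) and the standard library are available. Lean on these libraries where they do the work, as an engineer would, in place of code of your own. Each camera call takes 0.05 s, during which the arm holds its last target. There are 200 camera calls.

## Working session

There is one attempt and no reset: what is moved stays moved. The work goes in short steps, Python scripts to look and compute and a tool call to move; the robot and the scene stay as the last step left them, time stands still between calls to the robot, and variables do not carry over. Pictures are saved under pics/ and viewed, at most 10 in all, crops included, and the job is handed in when it is done.

Besides the shell and the picture viewer there is one more tool, called after "Emit:" as a command line: name --argument value ..., lists and objects as JSON in quotes. arm_command: Moves the arm, as the interface text tells. Its arguments: {"type":"object","properties":{"commands":{"type":"array","items":{"type":"number"}},"force":{"type":"number"}},"required":["commands"]}

```bash
mkdir -p pics; cat > h.py <<'E'
import numpy as np, cv2, json
from station import get_obs, read_camera, hand_in
def snap():
    d={}
    for n in ("top","scene"):
        c=read_camera(n); cv2.imwrite(f"/tmp/{n}.png",c["img"][:,:,::-1]); d[n]=c
        np.savez(f"/tmp/{n}.npz",K=c["camera_matrix"],P=c["pose"])
def ray(n,u,v,z):
    a=np.load(f"/tmp/{n}.npz"); d=a["P"][:3,:3]@np.linalg.inv(a["K"])@np.array([u,v,1.]); o=a["P"][:3,3]
    return (o+d*(z-o[2])/d[2])
def proj(n,p):
    a=np.load(f"/tmp/{n}.npz"); q=a["P"][:3,:3].T@(np.array(p)-a["P"][:3,3]); q=a["K"]@q; return (q[:2]/q[2]).round(1)
def crop(n,u0,v0,u1,v1,s,out):
    i=cv2.imread(f"/tmp/{n}.png")[v0:v1,u0:u1]; i=cv2.resize(i,None,fx=s,fy=s,interpolation=cv2.INTER_CUBIC); cv2.imwrite("pics/"+out,i)
E
python3 - <<'E'
from h import *
snap()
t=cv2.imread("/tmp/top.png");s=cv2.imread("/tmp/scene.png")
crop("top",0,0,512,384,1.56,"top1.png");crop("scene",0,0,512,384,1.56,"sc1.png")
for n in("top","scene"):
    a=np.load(f"/tmp/{n}.npz");print(a["K"].round(1).tolist(),a["P"].round(3).tolist())
o=get_obs();print({k:o[k] for k in("t","eef_pos","tool_rot","contact_force","gripper_width")})
E
```

```text
[[498.5, 0.0, 248.2], [0.0, 498.5, 200.7], [0.0, 0.0, 1.0]] [[0.026, -0.993, 0.116, 0.4], [-1.0, -0.024, 0.013, -0.012], [-0.01, -0.117, -0.993, 1.398], [0.0, 0.0, 0.0, 1.0]]
[[363.6, 0.0, 256.4], [0.0, 363.6, 201.9], [0.0, 0.0, 1.0]] [[0.81, 0.49, -0.322, 0.837], [0.586, -0.692, 0.421, -0.367], [-0.016, -0.53, -0.848, 0.777], [0.0, 0.0, 0.0, 1.0]]
{'t': 0.1, 'eef_pos': array([0.30233961, 0.60289243, 0.23041811]), 'tool_rot': array([-1.17282414e-04,  2.30276232e-01,  9.73124952e-01, -8.18992766e-04]), 'contact_force': array([-0.44589731,  0.60658016, -0.69072029]), 'gripper_width': 0.9990406993432761}
```

View pics/top1.png

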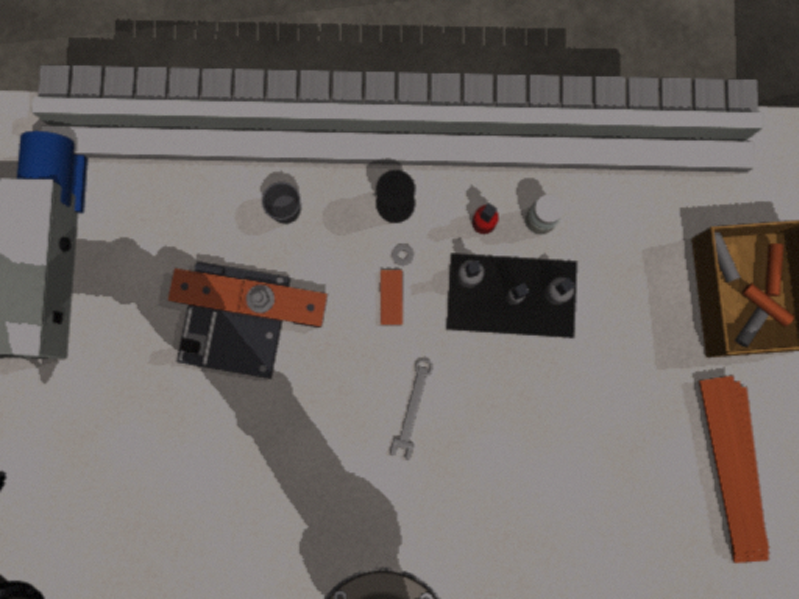

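View pics/sc1.png

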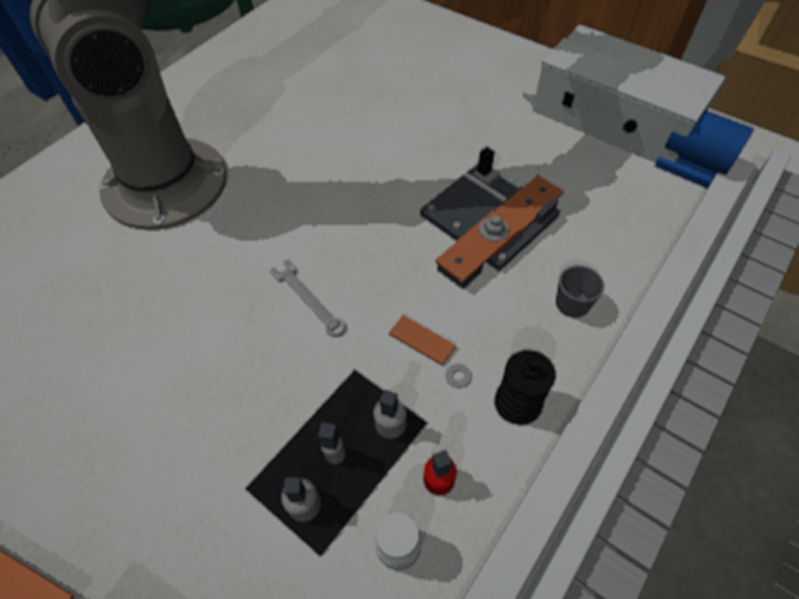

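The top picture shows the jig at (240,320), with the nut at (260,297) and the black grip at (190,345). Candidates on the mat are wide grey sockets at (471,272) and (562,291), the slim one at (517,293), and a red look-alike off the mat at (486,218). The two wide grey ones fit the description. I'll confirm this in enlarged crops.

```bash
python3 - <<'E'
from h import *
def c(n,b,s): 
    i=cv2.imread(f"/tmp/{n}.png")[b[1]:b[3],b[0]:b[2]]; return cv2.resize(i,None,fx=s,fy=s,interpolation=cv2.INTER_CUBIC)
a=c("top",(100,160,220,250),6);b=c("top",(280,155,380,225),7)
cv2.imwrite("pics/top_jig.png",np.clip(a*1.5,0,255).astype('uint8'));cv2.imwrite("pics/top_mat.png",np.clip(b*1.8,0,255).astype('uint8'))
cv2.imwrite("pics/sc_jig.png",np.clip(c("scene",(260,85,370,190),5.5)*1.3,0,255).astype('uint8'))
cv2.imwrite("pics/sc_mat.png",np.clip(c("scene",(150,230,280,360),4.6)*1.6,0,255).astype('uint8'))
E
```

```text
(no output)
```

View pics/top_jig.png

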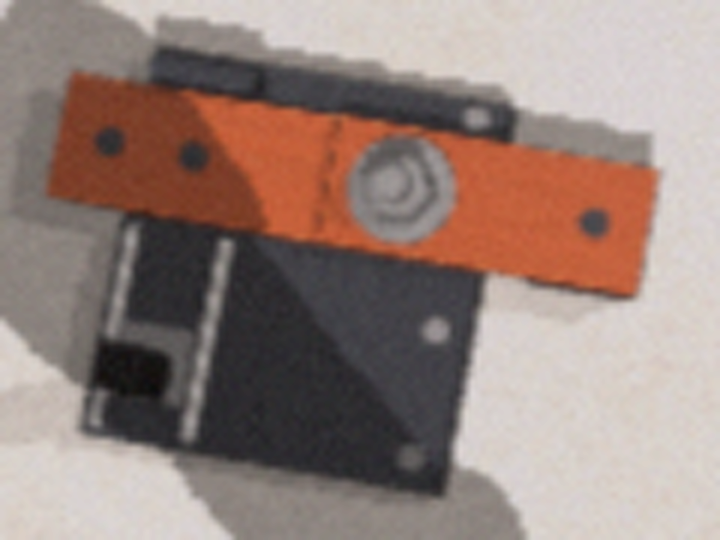

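View pics/top_mat.png

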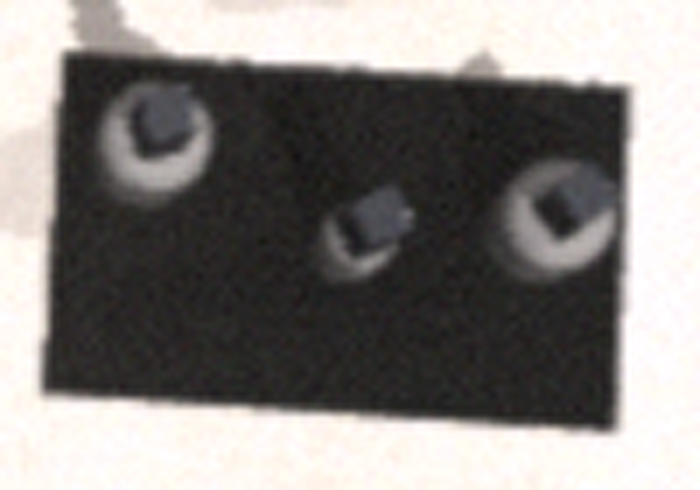

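View pics/sc_mat.png

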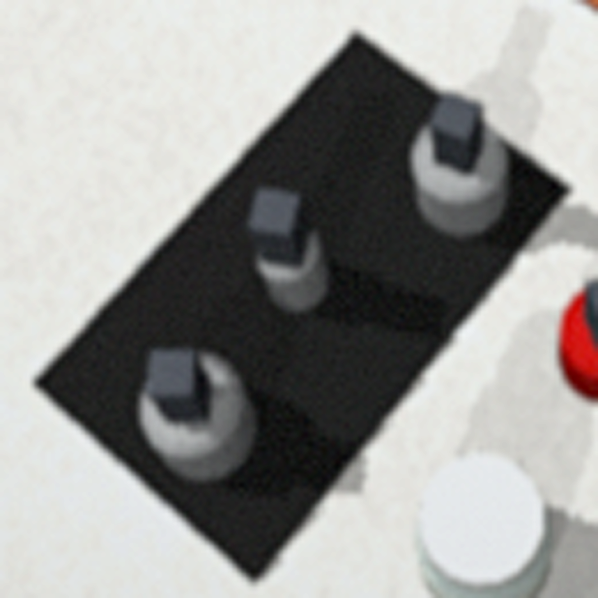

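View pics/sc_jig.png

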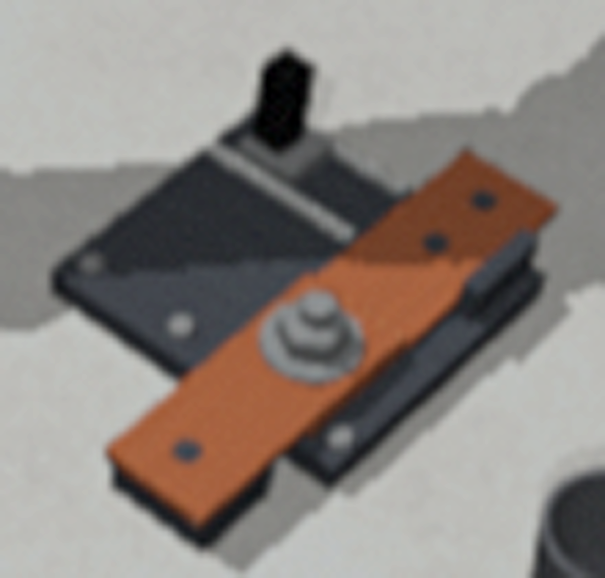

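The left and right wide grey sockets on the mat are the candidates. The slim one sits between them and the red one is off the mat. Next I'll estimate positions from both views and check them with a projected wireframe.

```bash
cat >> h.py <<'E'
def R(a): return np.array([[np.cos(a),-np.sin(a)],[np.sin(a),np.cos(a)]])
def sq(c,yaw,h,z): return [np.r_[np.array(c)+R(yaw)@np.array(p)*h,z] for p in((1,1),(-1,1),(-1,-1),(1,-1))]
def circ(c,r,z): return [np.r_[np.array(c)+r*np.array([np.cos(t),np.sin(t)]),z] for t in np.linspace(0,2*np.pi,40)]
def over(n,box,s,polys,gain=1.6):
    i=cv2.imread(f"/tmp/{n}.png")[box[1]:box[3],box[0]:box[2]]; i=np.clip(cv2.resize(i,None,fx=s,fy=s,interpolation=cv2.INTER_CUBIC)*gain,0,255).astype('uint8')
    for P in polys:
        q=np.array([(proj(n,p)-box[:2]+.5)*s-.5 for p in P]); cv2.polylines(i,[q.round().astype(int)],True,(0,255,0),1)
    return i
E
python3 - <<'E'
from h import *
T=lambda x,y,o,s:(o[0]+(x+.5)/s-.5,o[1]+(y+.5)/s-.5)
tj=lambda x,y,z:ray("top",*T(x,y,(100,160),6),z).round(4)
tm=lambda x,y,z:ray("top",*T(x,y,(280,155),7),z).round(4)
sj=lambda x,y,z:ray("scene",*T(x,y,(260,85),5.5),z).round(4)
sm=lambda x,y,z:ray("scene",*T(x,y,(150,230),4.6),z).round(4)
c=[tj(*p,.036) for p in((72,72),(660,170),(637,298),(47,195))]
print("bar",c,[np.degrees(np.arctan2(*(a-b)[[1,0]])) for a,b in((c[0],c[1]),(c[3],c[2]))])
c=[sj(*p,.036) for p in((468,150),(560,208),(203,527),(108,452))]
print("barS",c,[np.degrees(np.arctan2(*(a-b)[[1,0]])) for a,b in((c[0],c[3]),(c[1],c[2]))])
print("washer",tj(403,188,.039),sj(312,340,.039)); print("stud top",tj(390,183,.065),sj(320,302,.065))
print("grip top",tj(127,365,.081),sj(287,62,.081))
for nm,a,b,d,e in(("L",(158,137),(170,112),(460,158),(457,116)),("R",(558,215),(580,190),(198,400),(174,370)),("slim",None,(383,213),None,(275,210))):
    if a: print(nm,"barrel",tm(*a,.052),sm(*d,.052))
    print(nm,"shank",tm(*b,.098),sm(*e,.098))
m=[tm(*p,.004) for p in((65,52),(630,88),(615,432),(43,392))];print("mat",m,sum(m)/4)
E
```

```text
bar [array([0.6321, 0.3867, 0.036 ]), array([0.593 , 0.1126, 0.036 ]), array([0.5335, 0.1211, 0.036 ]), array([0.5745, 0.3949, 0.036 ])] [np.float64(81.88160380147093), np.float64(81.4835608929357)]
barS [array([0.5831, 0.3885, 0.036 ]), array([0.6404, 0.3789, 0.036 ]), array([0.6   , 0.1098, 0.036 ]), array([0.541 , 0.1204, 0.036 ])] [np.float64(81.0756668164197), np.float64(81.46194644023306)]
washer [0.5813 0.2302 0.039 ] [0.5844 0.2306 0.039 ]
stud top [0.58   0.2315 0.065 ] [0.5844 0.2316 0.065 ]
grip top [0.4937 0.3415 0.081 ] [0.4952 0.3452 0.081 ]
L barrel [ 0.6349 -0.1407  0.052 ] [ 0.6411 -0.1413  0.052 ]
L shank [ 0.6365 -0.1408  0.098 ] [ 0.6408 -0.1406  0.098 ]
R barrel [ 0.6078 -0.2966  0.052 ] [ 0.6154 -0.2953  0.052 ]
R shank [ 0.6105 -0.2951  0.098 ] [ 0.6136 -0.2965  0.098 ]
slim shank [ 0.5999 -0.2212  0.098 ] [ 0.6034 -0.2204  0.098 ]
mat [array([ 0.6773, -0.1072,  0.004 ]), array([ 0.6679, -0.3358,  0.004 ]), array([ 0.528 , -0.3294,  0.004 ]), array([ 0.5385, -0.1006,  0.004 ])] [ 0.602925 -0.21825   0.004   ]
```

```bash
cat > fit.py <<'E'
from h import *
from scipy.spatial import ConvexHull
# silhouettes: shank as a whole (hull of prism) differs in colour from surroundings; fit by mean contrast of top-face
def fit(c0s,zt,hh,half,names=("top","scene")):
    out={}
    best=None
    for n in names:
        g=cv2.imread(f"/tmp/{n}.png").astype(float); g=cv2.resize(g,None,fx=4,fy=4,interpolation=cv2.INTER_CUBIC)
        rs=[]
        for yaw in np.radians(np.arange(-45,45,3)):
            for dx in np.arange(-.005,.0051,.001):
                for dy in np.arange(-.005,.0051,.001):
                    c=np.array(c0s[n])+[dx,dy]
                    def pts(h,z): return np.array([(proj(n,p)+.5)*4-.5 for p in sq(c,yaw,h,z)])
                    v=[]
                    for h in(half-.0015,half+.0015):
                        q=np.r_[pts(h,zt+np.sign(h-half)*.0015),pts(h,zt-hh)]; q=q[ConvexHull(q).vertices]
                        L=np.concatenate([np.linspace(q[i],q[(i+1)%len(q)],25) for i in range(len(q))])
                        v.append(g[L[:,1].round().astype(int),L[:,0].round().astype(int)])
                    b=np.array([0.5,0.2,0.3])
                    d=np.abs(np.median(v[0],0)-v[1].mean(0)).sum()*0
                    k=min(len(v[0]),len(v[1]))
                    # interior should be uniform, outer far from interior
                    m=np.median(v[0],0); d=np.minimum(np.abs(v[1]-m).sum(1),60).mean()-np.abs(v[0]-m).sum(1).mean()
                    rs.append((d,np.degrees(yaw),*c))
        rs=np.array(rs); out[n]=rs[np.argsort(-rs[:,0])[:40]]
    return out
if __name__=="__main__":
    for nm,t,s in(("L",(.6365,-.1408),(.6408,-.1406)),("R",(.6105,-.2951),(.6136,-.2965))):
        o=fit({"top":t,"scene":s},.098,.025,.0095)
        for n in o:
            print(nm,n,o[n][0].round(4),"top12 mean",o[n][:12].mean(0).round(4),"yaws",o[n][:12,1].astype(int))
E
timeout 500 python3 fit.py
```

```text
L top [35.5668 12.      0.6335 -0.1378] top12 mean [32.928  18.25    0.6337 -0.1377] yaws [12 18  9 24 21 14 27 18 21 14 24 14]
L scene [28.3558 15.      0.6448 -0.1446] top12 mean [26.2752 15.      0.6445 -0.1449] yaws [14 12 12  9 18 14  9 18 21 18 12 21]
R top [28.342   0.      0.6125 -0.2911] top12 mean [27.6588 -0.75    0.6124 -0.2921] yaws [ 0 -3 -3 -6 -6 -3 -9 36  0 -6  0 -9]
R scene [25.4577 42.      0.6186 -0.2995] top12 mean [20.0922 22.25    0.6162 -0.2988] yaws [ 42  39  33 -45  36 -42  29  36  36  27  42  33]
```

```bash
python3 - <<'E'
from h import *
def tile(n,c,s=14,w=28):
    u=proj(n,[*c,.085]).astype(int); return over(n,(u[0]-w//2,u[1]-w//2,u[0]+w//2,u[1]+w//2),s,[],1.9)
def t2(n,c,yaw,s=14,w=28):
    u=proj(n,[*c,.085]).astype(int); return over(n,(u[0]-w//2,u[1]-w//2,u[0]+w//2,u[1]+w//2),s,[sq(c,np.radians(yaw),.0095,.098),sq(c,np.radians(yaw),.0095,.052),circ(c,.022,.052)],1.9)
g=lambda i:cv2.resize(i,(199,290))
L=((.6365,-.1408),(.6408,-.1406));Rr=((.6105,-.2951),(.6136,-.2965))
r=[]
for P,y in((L,15),(Rr,38)):
    r.append(np.hstack([cv2.resize(f,(199,199)) for f in(tile("top",P[0]),t2("top",P[0],y),tile("scene",P[1]),t2("scene",P[1],y))]))
cv2.imwrite("pics/ov.png",np.vstack(r))
E
```

```text
(no output)
```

View pics/ov.png

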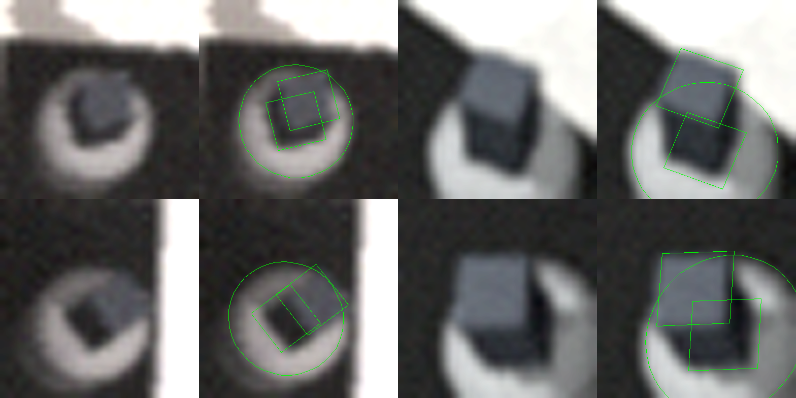

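The overlays fit with L at (0.639,-0.141) yaw about 15°, and R at (0.612,-0.296) yaw about 38°. The nut is at (0.583,0.231), with jig yaw about -8.5°. I'll push the clamp first.

Emit:
arm_command --commands '[-0.2535,-0.1576,0.1,0,0,-18,0,-0.2535,-0.1576,0.1,0,0,-18,0,-0.2535,-0.1576,0.1,0,0,-18,0,-0.2535,-0.1576,0.1,0,0,-18,0,-0.2535,-0.1576,0.1,0,0,-18,0,-0.2535,-0.1576,0.1,0,0,-18,0,-0.2535,-0.1576,0.1,0,0,-18,0,-0.2535,-0.1576,0.145,0,0,-18,0]' --force 60

```text
t: 0.9
eef_pos: [0.4639, 0.3478, 0.0897]
tool_rot: [0.004, 0.078, 0.997, 0.003]
contact_force: [0.1, 1.7, -0.4]
gripper_width: -0.001
grasp_force: 0.0
```

Emit:
arm_command --commands '[0.004,0,0.045,0,0,0,0,0.004,0,0.045,0,0,0,0,-0.015,0,0.045,0,0,0,0,-0.03,0,0.045,0,0,0,0,-0.042,0,0.045,0,0,0,0,-0.052,0,0.045,0,0,0,0,-0.06,0,0.045,0,0,0,0,-0.062,0,0.045,0,0,0,0]'

```text
t: 1.7
eef_pos: [0.5214, 0.3399, 0.0422]
tool_rot: [0.001, 0.076, 0.997, 0.001]
contact_force: [-1.6, 0.7, 4.4]
gripper_width: 0.005
grasp_force: 0.9
```

Emit:
arm_command --commands '[-0.003,0,0,0,0,0,0,-0.006,0,0,0,0,0,0,-0.008,0,0,0,0,0,0,-0.008,0,0,0,0,0,0]'

```text
t: 2.1
eef_pos: [0.5243, 0.3394, 0.0421]
tool_rot: [-0.003, 0.074, 0.997, -0.0]
contact_force: [-12.2, -1.1, 13.8]
gripper_width: -0.004
grasp_force: 4.7
```

```bash
python3 - <<'E'
from h import *
snap()
o=get_obs();print(o["eef_pos"].round(4),o["contact_force"].round(1))
a=over("top",(100,160,170,230),5.7,[],1.8);b=over("scene",(275,85,345,155),5.7,[],1.6)
cv2.imwrite("pics/home.png",np.hstack([a,b]))
E
```

```text
[0.5243 0.3394 0.0421] [-12.   -0.2  12.8]
```

Emit:
arm_command --commands '[-0.004,0,0,0,0,0,0,-0.006,0,0,0,0,0,0,-0.006,0,0,0,0,0,0,-0.006,0,0,0,0,0,0]'

```text
t: 2.6
eef_pos: [0.5245, 0.3394, 0.0421]
tool_rot: [-0.007, 0.073, 0.997, -0.002]
contact_force: [-27.8, -2.2, 27.5]
gripper_width: 0.002
grasp_force: 15.1
```

View pics/home.png

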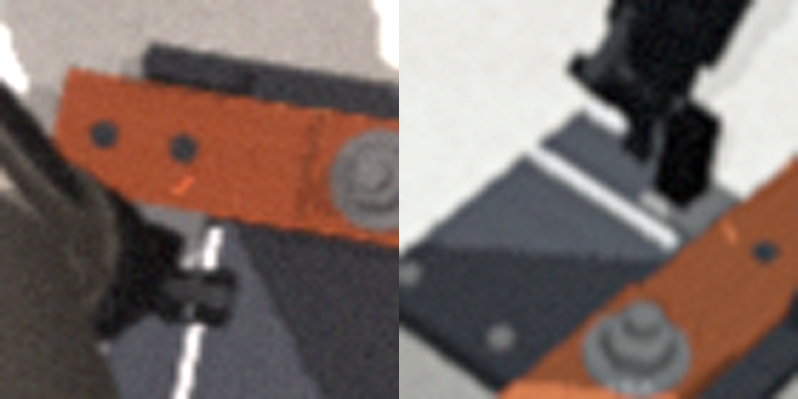

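The clamp is home: 28 N with no further motion, and the jaw is at the bar. I'm backing off and going to socket L.

Emit:
arm_command --commands '[0.025,0,0,0,0,0,0,0.025,0,-0.04,0,0,0,0,0.02,0,-0.09,0,0,0,0.5,-0.1726,-0.4586,-0.11,0,0,-23.4,0.5,-0.1726,-0.4586,-0.11,0,0,-23.4,0.5,-0.1726,-0.4586,-0.11,0,0,-23.4,0.5,-0.1726,-0.4586,-0.11,0,0,-23.4,0.5,-0.1726,-0.4586,-0.11,0,0,-23.4,0.5]'

```text
t: 3.4
eef_pos: [0.5752, 0.0958, 0.1415]
tool_rot: [0.0, -0.128, 0.992, -0.0]
contact_force: [0.1, -0.2, 0.0]
gripper_width: 0.499
grasp_force: 0.0
```

```bash
cat > go.py <<'E'
import sys
from h import *
from scipy.spatial.transform import Rotation as Ro
def go(x,y,z,yawy):
    o=get_obs(); q=o["tool_rot"]; r=Ro.from_quat([q[1],q[2],q[3],q[0]]).as_matrix()
    d=r.T@(np.array([x,y,z])-o["eef_pos"]); a=np.degrees(np.arctan2(r[1,1],r[0,1])); w=(yawy-a+90)%180-90
    print("pos",o["eef_pos"].round(4),"yawy",a.round(1),"shift",d.round(4),"rz",(-w).round(1),"tilt",np.degrees(np.arccos(-r[2,2])).round(2),"F",o["contact_force"].round(1),"q7",o["q"][6].round(2))
if __name__=="__main__": go(*map(float,sys.argv[1:]))
E
python3 go.py .6387 -.1407 .12 105
```

```text
pos [0.5752 0.0958 0.1415] yawy 104.8 shift [-0.0012 -0.2448  0.0217] rz -0.2 tilt 0.04 F [ 0.1 -0.2  0. ] q7 1.54
```

Emit:
arm_command --commands '[-0.001,-0.245,0.022,0,0,0,0.5,-0.001,-0.245,0.022,0,0,0,0.5,-0.001,-0.245,0.022,0,0,0,0.5,-0.001,-0.245,0.022,0,0,0,0.5,-0.001,-0.245,0.022,0,0,0,0.5,-0.001,-0.245,0.022,0,0,0,0.5,-0.001,-0.245,0.022,0,0,0,0.5]'

```text
t: 4.1
eef_pos: [0.6378, -0.1405, 0.1188]
tool_rot: [-0.0, -0.127, 0.992, -0.0]
contact_force: [-0.4, 0.2, -0.5]
gripper_width: 0.503
grasp_force: 0.0
```

```bash
python3 - <<'E'
from h import *
from go import go
snap(); go(.6387,-.1407,.058,105)
e=get_obs()["eef_pos"]
a=over("top",(270,150,340,210),5.7,[],1.8);b=over("scene",(200,190,270,250),5.7,[],1.6)
for n in("top","scene"): print(n,proj(n,e))
print(proj("scene",[.64,-.14,.098]))
cv2.imwrite("pics/abv.png",np.hstack([a,b]))
E
```

```text
pos [ 0.6382 -0.137   0.1191] yawy 104.8 shift [ 0.0005 -0.0038  0.0611] rz -0.2 tilt 0.05 F [0.4 1.  0.8] q7 1.95
top [303.2 168.5]
scene [248.6 248.4]
[248.8 254.4]
```

Emit:
arm_command --commands '[0,0,0.02,0,0,0,0.5,0,0,0.04,0,0,0,0.5,0,0,0.055,0,0,0,0.5,0,0,0.061,0,0,0,0.5]'

```text
t: 4.6
eef_pos: [0.6374, -0.1366, 0.0566]
tool_rot: [-0.001, -0.13, 0.992, 0.001]
contact_force: [-0.0, -0.2, -0.3]
gripper_width: 0.502
grasp_force: 0.0
```

```bash
python3 go.py .6387 -.1407 .058 105
```

```text
pos [ 0.6374 -0.1366  0.0566] yawy 104.9 shift [-0.0002 -0.0043 -0.0014] rz -0.1 tilt 0.15 F [-0.  -0.2 -0.3] q7 1.95
```

Emit:
arm_command --commands '[0,-0.004,-0.001,0,0,0,0.5,0,-0.004,-0.001,0,0,0,0.3,0,-0.004,-0.001,0,0,0,0,0,-0.004,-0.001,0,0,0,0,0,-0.004,-0.001,0,0,0,0,0,-0.004,-0.001,0,0,0,0]' --force 60

```text
t: 5.2
eef_pos: [0.6401, -0.1424, 0.0602]
tool_rot: [0.001, -0.128, 0.992, -0.0]
contact_force: [-0.7, 0.2, 6.5]
gripper_width: 0.213
grasp_force: 61.8
```

```bash
python3 go.py .583 .231 .17 81.5
```

```text
pos [ 0.6401 -0.1424  0.0602] yawy 104.8 shift [-0.0401  0.3756 -0.11  ] rz 23.3 tilt 0.1 F [-0.7  0.2  6.5] q7 1.96
```

Socket L is gripped (18 mm wide, 62 N). I'm lifting it and carrying it above the nut.

Emit:
arm_command --commands '[0,0,-0.05,0,0,0,0,-0.005,0.04,-0.09,0,0,0,0,-0.04,0.375,-0.11,0,0,23.3,0,-0.04,0.375,-0.11,0,0,23.3,0,-0.04,0.375,-0.11,0,0,23.3,0,-0.04,0.375,-0.11,0,0,23.3,0,-0.04,0.375,-0.11,0,0,23.3,0,-0.04,0.375,-0.11,0,0,23.3,0]'

```text
t: 6.0
eef_pos: [0.5874, 0.1903, 0.1654]
tool_rot: [-0.001, 0.074, 0.997, -0.0]
contact_force: [1.4, -0.2, -4.1]
gripper_width: 0.214
grasp_force: 60.6
```

Emit:
arm_command --commands '[0,0,0,0,0,0,0]'

```text
t: 6.1
eef_pos: [0.5857, 0.2, 0.1658]
tool_rot: [-0.001, 0.068, 0.998, 0.003]
contact_force: [0.3, 0.5, -3.8]
gripper_width: 0.216
grasp_force: 60.9
```

```bash
python3 go.py .583 .231 .13 81.5
```

```text
pos [0.5857 0.2    0.1658] yawy 82.2 shift [0.0067 0.0302 0.036 ] rz 0.7 tilt 0.37 F [ 0.3  0.5 -3.8] q7 1.03
```

Emit:
arm_command --commands '[0.006,0.03,0.035,0,0,0.7,0,0.006,0.03,0.035,0,0,0.7,0,0.006,0.03,0.035,0,0,0.7,0,0.006,0.03,0.035,0,0,0.7,0]'

```text
t: 6.5
eef_pos: [0.5877, 0.218, 0.131]
tool_rot: [-0.0, 0.081, 0.997, -0.0]
contact_force: [0.7, 0.0, -4.6]
gripper_width: 0.214
grasp_force: 60.9
```

```bash
python3 - <<'E'
from h import *
from go import go
snap(); go(.583,.231,.13,81.5)
e=get_obs()["eef_pos"]; m=e[2]-.056
c=e[:2]
def t(n,dx=0):
    u=proj(n,[.583,.231,.08]).astype(int); P=[circ(c+dx,.022,m),circ(c+dx,.022,m+.048)] 
    return over(n,(u[0]-28,u[1]-28,u[0]+28,u[1]+28),7,P+[circ((.583,.231),.025,.039)],1.6)
cv2.imwrite("pics/nut.png",np.hstack([t("top"),t("scene")]))
E
```

```text
pos [0.5881 0.2179 0.1317] yawy 80.7 shift [0.0072 0.0121 0.0017] rz -0.8 tilt 0.06 F [-0.4  0.1 -4.2] q7 0.97
```

View pics/nut.png

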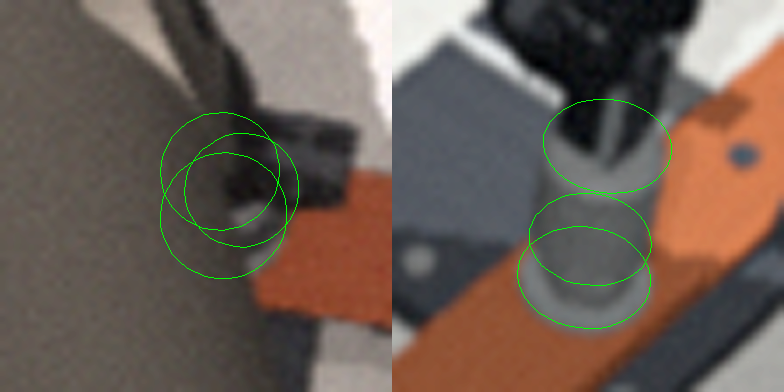

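The scene view shows the held socket at (600,200) just above the washer at (585,280). The arm is still about 13 mm short of the nut axis. I'll finish the move and then compare barrel and washer by colour.

Emit:
arm_command --commands '[0.007,0.012,0,0,0,-0.8,0,0.007,0.012,0,0,0,-0.8,0,0.007,0.012,0,0,0,-0.8,0]'

```text
t: 6.9
eef_pos: [0.5822, 0.2332, 0.1315]
tool_rot: [0.0, 0.073, 0.997, 0.0]
contact_force: [0.3, -0.5, -4.1]
gripper_width: 0.213
grasp_force: 60.8
```

```bash
python3 - <<'E'
from h import *
from go import go
snap(); go(.583,.231,.13,81.5)
i=cv2.imread("/tmp/scene.png").astype(int)
c=proj("scene",[.583,.231,.08]).astype(int);print("c",c, proj("scene",[.583,.231,.039]),proj("scene",[.583,.231,.075]),proj("scene",[.583,.231,.123]))
# rows: print R-B and gray
for v in range(c[1]-18,c[1]+22,2):
    print(v,' '.join(f"{(i[v,u,2]-i[v,u,0]):3d}/{i[v,u].sum()//3:3d}" for u in range(c[0]-15,c[0]+16)))
E
```

```text
pos [0.5825 0.2321 0.1313] yawy 81.6 shift [-0.0006 -0.001   0.0013] rz 0.1 tilt 0.02 F [ 0.4  0.1 -3.8] q7 0.96
c [317 135] [316.  146.1] [317.7 136.8] [320.2 123.4]
117  -9/ 58  -6/ 62  -2/ 80  -2/104  -3/129  -2/139  -2/137  -3/123  -5/ 95  -6/ 70  -7/ 57  -8/ 50  -5/ 31  -7/  6  -4/ 11   1/ 10  -5/  8  -5/ 11  -3/ 30  -5/ 58  -5/ 56  -4/ 39  -3/ 23  -6/ 20  -2/ 20  -3/ 21  -4/ 38  -2/ 59  -1/ 89   3/109   2/123
119  -8/ 55  -9/ 56  -9/ 54  -8/ 56  -6/ 63  -4/ 78  -3/ 98  -2/125  -2/136  -3/137  -3/121  -4/ 76  -2/ 27  -5/  9   0/ 11  -6/  9  -3/ 12  -3/ 21  -3/ 42  -4/ 57  -5/ 52  -2/ 30  -6/ 22  -3/ 20  -3/ 23  -3/ 34  -2/ 53  -2/ 57  -2/ 60  -1/ 63  -1/ 72
121  -7/ 58  -8/ 58  -9/ 59  -9/ 57  -9/ 56  -9/ 55  -8/ 56  -6/ 63  -4/ 75  -2/ 89  -2/ 93  -1/ 63  -2/ 29  -4/ 13  -6/ 11  -3/ 11  -4/ 10  -3/ 26  -4/ 50  -3/ 58  -2/ 45  -4/ 25  -4/ 18  -2/ 35  -2/ 54  -2/ 64  -1/ 61  -2/ 62  -2/ 63  -1/ 63   8/ 63
123  -8/ 56  -8/ 57  -8/ 57  -8/ 58  -9/ 58  -9/ 56  -9/ 59  -9/ 57  -8/ 58  -6/ 60  -2/ 63  -1/ 69  -1/ 72  -2/ 59  -2/ 43  -2/ 27  -2/ 20  -3/ 38  -5/ 56  -4/ 54  -3/ 34  -5/ 
[... 3406 characters left out ...]
/ 57  14/ 62   1/ 70  -3/ 71  -3/ 73  -2/ 72  -3/ 72  -2/ 70  -2/ 69  -2/ 68  -1/ 67  -1/ 70  -3/ 72  -3/ 75  -4/ 73   1/ 70  18/ 66  44/ 59  55/ 57  55/ 50  48/ 44  37/ 40  23/ 38   5/ 37  -4/ 36
153  59/ 58  59/ 58  57/ 59  57/ 58  57/ 57  59/ 58  57/ 59  55/ 59  45/ 59  33/ 63  19/ 66   8/ 65   3/ 68   0/ 69  -2/ 72  -1/ 74  -1/ 71  -1/ 70   3/ 70  14/ 68  29/ 64  43/ 60  53/ 55  52/ 50  47/ 46  39/ 41  20/ 39   6/ 38  -4/ 35  -7/ 37  -6/ 36
155  57/ 58  57/ 57  58/ 58  59/ 58  57/ 59  58/ 59  57/ 59  58/ 57  57/ 59  59/ 58  58/ 57  55/ 58  54/ 58  49/ 59  47/ 59  43/ 60  46/ 60  49/ 58  56/ 58  58/ 59  58/ 56  54/ 47  44/ 42  37/ 37  17/ 38   5/ 37  -5/ 38  -7/ 39  -7/ 38  -7/ 36  -4/ 37
```

The barrel and washer centres agree to about 0.5 mm. I'm descending to test the fit.

Emit:
arm_command --commands '[0,0,0.01,0,0,0,0,0,0,0.015,0,0,0,0,0,0,0.02,0,0,0,0,0,0,0.024,0,0,0,0,0,0,0.027,0,0,0,0,0,0,0.027,0,0,0,0]'

```text
t: 7.6
eef_pos: [0.5831, 0.2311, 0.1036]
tool_rot: [0.0, 0.074, 0.997, -0.0]
contact_force: [3.7, -3.4, -6.4]
gripper_width: 0.212
grasp_force: 60.5
```

It is past the narrow-socket stop height with hardly any resistance, so I'm continuing down.

Emit:
arm_command --commands '[0,0,0.003,0,0,0,0,0,0,0.006,0,0,0,0,0,0,0.009,0,0,0,0,0,0,0.012,0,0,0,0,0,0,0.014,0,0,0,0,0,0,0.014,0,0,0,0]'

```text
t: 8.2
eef_pos: [0.584, 0.2315, 0.095]
tool_rot: [0.001, 0.074, 0.997, 0.0]
contact_force: [-8.4, -8.9, 32.1]
gripper_width: 0.215
grasp_force: 65.7
```

Emit:
arm_command --commands '[0.001,-0.0015,-0.002,0,0,0,0,0.001,-0.0015,-0.002,0,0,0,0,0.001,-0.0015,-0.002,0,0,0,0,0.001,-0.0015,-0.002,0,0,0,0]'

```text
t: 8.6
eef_pos: [0.5836, 0.2314, 0.095]
tool_rot: [0.002, 0.074, 0.997, 0.001]
contact_force: [0.5, -4.3, 14.3]
gripper_width: 0.208
grasp_force: 63.2
```

```bash
python3 - <<'E'
from h import *
from go import go
snap(); go(.583,.231,.095,81.5)
print(get_obs()["joint_vel"].round(3))
P=[circ((.583,.231),.025,.039),circ((.583,.231),.022,.039),circ((.583,.231),.022,.087)]
a=over("scene",(275,85,355,175),6,[],1.6);b=over("scene",(275,85,355,175),6,P,1.6)
cv2.imwrite("pics/seat.png",cv2.resize(np.hstack([a,b]),(800,450)))
E
```

```text
pos [0.5836 0.2314 0.095 ] yawy 81.5 shift [ 0.0005 -0.0005  0.    ] rz 0.0 tilt 0.29 F [ 1.2 -4.5 13.8] q7 0.96
[-0.     0.001  0.001  0.001  0.001 -0.001 -0.001]
```

View pics/seat.png

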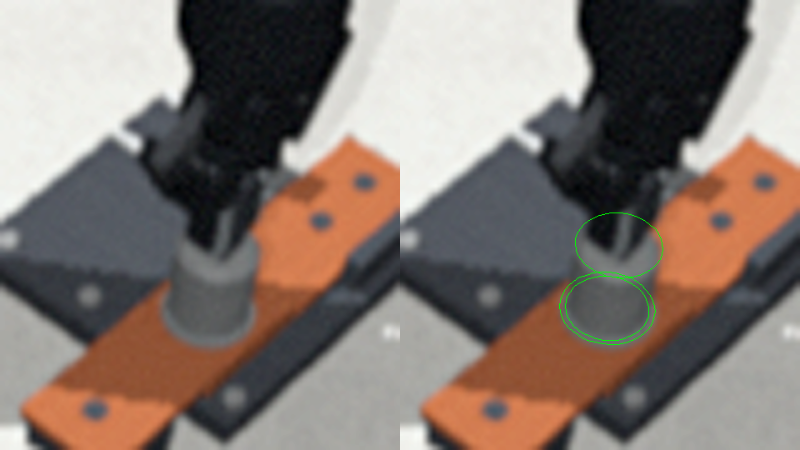

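The picture shows the barrel sitting flat on the washer at (210,310) with only the thin rim visible. Its height stayed at the stop (TCP z 0.095) while the force dropped from 32 to 14 N, so it is fully seated and still gripped. I'm handing in.

```bash
python3 -c "
from station import hand_in; print(hand_in())"
```

```text
the job is handed in; nothing more can be done
None
```

I pushed the clamp to its end stop, and the first socket I tried (the one nearer the jig) went fully down onto the washer, so I handed in with it still gripped on the nut. The other look-alike was never tried or touched, and the hand-in gave no verdict.

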